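# Take the stray spice jar out of the shaker case and present its label to the scanner

## Task

A straight-sided spice jar has been packed in the hinged case that is meant for dome-topped shakers only. Open the lid right up so that it leans back, take the jar out and, keeping it upright, stand it in the middle of the scanner's round pad with its bar-code label facing the scanner window squarely; let go of it and then shut the lid fully. Leave the shaker standing in the case and do not disturb the green pepper, the food tin or anything else.

Things in the scene. Friction and masses are not known exactly. Their poses are not given: they have to be found in the camera images.
- case: Pale wooden case fixed to the worktop, 204 mm long (its y, roughly away from the robot), 90 mm deep (x), 117 mm high when shut. Origin: centre of its underside; -x is the tab side (left), +x the hinge side (right). Base walls 45 mm high, walls and floor 4 mm thick. A divider 22 mm above the floor makes two bays; one thing stands in each, at y = -47.5 and +47.5 mm, x = -10 mm.
- case_lid (a joint): Lid of the case, a 72 mm deep wooden shell with a clear top, hinged along the base's upper +x edge. 0 = shut, grows as it opens up and over to +x (to the right), stop at 2.1 rad; past about 1.7 a gripper has free room above both bays. Starts shut or slightly ajar (up to 0.2). Stiff hinge: the lid stays where it is left (1 to 2.5 N at the tab moves it).
- lid_tab (a point): Centre of the lid's lifting tab: an upright steel disc, 26 mm across, 14 mm thick, flat faces looking along the case's y, on a stem at the middle of the lid's -x side, 30 mm out from it; both fingers can pass beside it from above. It pivots between the fingers as the lid swings, the gripper kept upright. Lid shut: 120 mm to -x of and 44 mm above the hinge line. Turns with the lid.
- lid_hinge (a point): Point on the lid's hinge line at mid length, 45 mm above the worktop; the hinge line runs along the case's y. Fixed on the case, axes as the case.
- jar_center (a point): Centre (half-way up) of the stray thing: a straight round spice jar with a dark flat cap, 41 mm across and 105 mm high, about 0.11 kg, 15 mm taller than the shaker beside it. z is up through the cap, +x points out through the middle of the bar-code label. It stands in either bay, its label turned roughly to the left.
- jar_label (a point): Middle of the white paper label with upright dark bars (the bar code) on the jar's body, 21 mm out from the jar's axis on its +x side, 40 mm above its underside; the label is 33 mm wide round the body and 42 mm high. From its top a 9 mm wide paper strip runs up the same side and over the cap to the middle of its top.
- scanner: Black scanner fixed to the worktop. Origin: centre of its round grey pad, on the worktop; the pad is 84 mm across and 6 mm high. +x points from the pad centre to the scanner block (84 mm wide, 80 mm high), whose front face is 79.5 mm from the pad centre.
- scan_window (a point): Middle of the scanner's glass window, 54 mm wide, 76 mm from the pad centre and 42 mm above the worktop, axes as the scanner: the window looks along -x, to the pad.
- shaker: Salt shaker with a domed cap, 44 mm across and 90 mm high, standing in the other bay of the case; origin at the centre of its underside. It stays there.
- green_pepper: Green bell pepper, about 68 mm across and 74 mm high, on the worktop between the case and the scanner, nearer the robot; origin under its centre. Bystander.
- tin: Round food tin, 75 mm across and 58 mm high, origin at the centre of its underside, on the worktop to the right of the case. Bystander.

How it is judged:
On the way, in this order (a step that is already met when the one before it is completed fails the run):
1. the lid is open, past about 70 degrees (value of joint case_lid above 1.2 rad), for 0.2 s.
2. the jar is lifted clear of the case base, upright (height (world z) of jar_center above 0.115 m and angle between jar_center's own z axis and vertical below 0.4 rad), for 0.1 s.
3. the jar stands released on the pad, label facing the window, while the lid is still open (horizontal distance between jar_center and scanner below 0.02 m and height (world z) of jar_center below 0.0635 m and angle between jar_center's own z axis and vertical below 0.1 rad and angle between the x axis of jar_center and the x axis of scanner, either way round below 0.3 rad and x of jar_label in the frame of scanner above 0 m and contact force between the fingers and jar below 0.1 N and value of joint case_lid above 0.5 rad), for 0.2 s.
At the end, for the whole second after the job is handed in: The lid is shut (under 0.06 rad); the jar stands still and upright on the pad, its axis within 20 mm of the pad centre, the label side towards the window to within 0.3 rad (17 degrees); the shaker stands in the case within 30 mm of where it was (value of joint case_lid below 0.06 rad and horizontal distance between jar_center and scanner below 0.02 m and height (world z) of jar_center below 0.0635 m and angle between jar_center's own z axis and vertical below 0.1 rad and angle between the x axis of jar_center and the x axis of scanner, either way round below 0.3 rad and x of jar_label in the frame of scanner above 0 m and linear speed of jar below 0.02 m/s and distance of shaker from where it was at the start of the episode below 0.03 m and angle between shaker's own z axis and vertical below 0.25 rad); the robot touches nothing.
It fails at once if the jar is tipped over (angle between jar_center's own z axis and vertical above 0.8 rad).
It fails at once if the pepper or the tin is moved more than 30 mm (distance of any of green_pepper, tin from where it was at the start of the episode above 0.03 m).
It also fails if it takes over 69 s, if anything falls off the work surface, if the arm or the gripper's body presses on something with over 40 N, if the wrist force passes 120 N, or if a joint passes its speed limit or range.

## Robot

A 6-joint arm with a two-finger parallel gripper is mounted at the origin on a cart in front of the work surface, level with it; the furniture and walls round the work are solid. World frame = base frame: x ahead of the robot, y to its left, z up, the work surface at z = 0. Lengths are in m, angles in rad, forces in N, time in s.
With the tool pointing down it reaches from about 0.325 to 0.85 m from the base axis. Payload 4.4 kg.
Tool frame: the origin (TCP) lies at the very end of the fingers, on their centre line; the grasp point (between the pads) lies 19 mm behind it; z points along the fingers, y is the line along which they close (so a half turn about z gives the same grasp; the last joint's range is limited). The gripper opens to 94 mm and grips with 3 to 60 N. Pads are 16 mm wide; open, the fingers measure 119 mm over their backs; the gripper's body (75 mm by 177 mm) begins 78 mm behind the grasp point.
Start: joints at [-1.252, 0.207, 1.542, -0, 1.393, -0.15], TCP at [0.26, -0.513, 0.205] pointing down, gripper open.
Joint ranges: [-2.73, 2.73], [-0.86, 2.22], [0.23, 2.46], [-1.11, 4.25], [0.08, 2.63], [-2.82, 2.82]. Speed limits (rad/s): [2.79, 2.79, 3.14, 3.14, 3.14, 3.14].

## Interface

Orientations are given as a unit quaternion [w, x, y, z].
In Python, from plant import get_obs, capture, calibration, sign_off, boxes_of, pinpoint gives the robot as it stands. The module is installed in compiled form; this text tells all that it offers.
- The arm moves only by the tool arm_command, never from a script. Its argument "commands" is a list of rows, each an object of numbers: "tx", "ty", "tz": the shift along the tool's x, y, z in units of 25 mm (1.0 is 25 mm); "ax", "ay", "az": the turn, a rotation vector about the tool's x, y, z in units of 5 degrees (1.0 is 5 degrees); "grip": the opening, from -1 (shut) to 1 (fully open). In form: [{"tx": .., "ty": .., "tz": .., "ax": .., "ay": .., "az": .., "grip": ..}, ...]. A call has exactly 10 rows; each row shifts and turns the commanded pose from where the row before left it, along the tool's axes as they then stand; what a row does not reach is not made up. A row lasts 1/8 s, in which the tool goes at most 62.5 mm and 10.7 degrees, less where a joint would pass 70% of its speed; a pose out of reach is approached as far as the arm can. A call is refused whole if a number of a shift passes 1 or a number of a turn 1, either way. A call with a gripper value outside its range is refused whole. The fingers move at their own pace and stop on an object; "force" is the grip in N (left out, the last holds). Time passes only in rows, so rows that do not move let the fingers close, or fill a call up. It gives the time, the measured TCP pose, the force, the opening and the grip force at its end, in the units of the state.
- get_obs(): the state, without advancing time (a new reading comes with each control period).
- capture(name): name is "scene" or "top" or "wrist"; returns the picture (420x560x3 uint8, blue, green, red); there is no depth.
- calibration(name): a dict with "intrinsics" (3x3 intrinsics, pixels), "rvec" (rotation vector, rad) and "tvec" (3), from world to camera coordinates, as OpenCV has them. Camera axes: x right, y down, z forward; pixel columns grow to the right and rows downward; lengths in m; the calibration is good to about 2 mm. The wrist camera is an equidistant fisheye: a pixel r from the principal point sees the ray r / f radians off the axis. A picture is of the moment at which its call begins: read the wrist's pose just before it. calibration takes no time and is no camera call; for the wrist camera it gives the pose at the moment of the call.
- sign_off(): hands the job in; it is judged then, once.
Trained networks look in the newest picture that a camera, given by its name, has taken for a name from the list of things; names that differ only in an ending like _2 or _b are one class to them, and where a whole thing is asked for, a point or a joint stands for the part that bears it (a point fixed in the world has none). Each returns a list of dicts, best first, with "confidence" (0 to 1); they miss things now and then, are a little off and sometimes report something else, mostly with a low value. They report only what shows in the picture. A call takes as long as a camera call.
- boxes_of(query, camera): "at" ([row, column] in pixels, amid what is visible of it).
- pinpoint(query, camera): "at" ([row, column] in pixels: a listed point, or the origin of a listed thing).
The state is a dict: "t": time; "joints": joint angles; "qvel": joint speeds; "tau": joint torques, N m; "tool_pos": TCP position; "tcp_rot": TCP orientation; "contact_force": force on the tool from outside, world axes, zero at the start; "wrist_torque": the same for the moment, N m; "finger_gap": finger opening in m; "grip_force": force on a finger pad.
Only numpy, scipy, OpenCV 4.12 (cv2) and the standard library are available. Lean on these libraries where they do the work, as an engineer would, in place of code of your own. Each camera call takes 0.05 s, during which the arm holds its last target. There are 200 camera calls.

## Working session

There is one attempt and no reset: what is moved stays moved. The work goes in short steps, Python scripts to look and compute and a tool call to move; the robot and the scene stay as the last step left them, time stands still between calls to the robot, and variables do not carry over. Pictures are saved under pics/ and viewed, at most 11 in all, crops included, and the job is handed in when it is done.

Besides the shell and the picture viewer there is one more tool, called after "Request:" as name(argument=value, ...) on one line, values as JSON. arm_command: Moves the arm, as the interface text tells. Its arguments: {"type":"object","properties":{"commands":{"type":"array","items":{"type":"object","properties":{"tx":{"type":"number"},"ty":{"type":"number"},"tz":{"type":"number"},"ax":{"type":"number"},"ay":{"type":"number"},"az":{"type":"number"},"grip":{"type":"number"}}}},"force":{"type":"number"}},"required":["commands"]}

```bash
mkdir -p pics
cat > h.py <<'E'
import numpy as np, cv2
from plant import *
from scipy.spatial.transform import Rotation as R
def ray(cam,at,cal=None):
    c=cal or calibration(cam);K=np.array(c["intrinsics"]);Rm=cv2.Rodrigues(np.array(c["rvec"],float))[0];t=np.array(c["tvec"],float).ravel()
    v,u=at;x=np.array([(u-K[0,2])/K[0,0],(v-K[1,2])/K[1,1]])
    if cam=="wrist":
        r=np.linalg.norm(x);d=np.array([*(x/max(r,1e-9)*np.sin(r)),np.cos(r)])
    else: d=np.array([*x,1.])
    d/=np.linalg.norm(d)
    return -Rm.T@t,Rm.T@d
def atz(cam,at,z,cal=None):
    o,d=ray(cam,at,cal);return o+d*(z-o[2])/d[2]
def tri(rays):
    A=0;b=0
    for o,d in rays:
        P=np.eye(3)-np.outer(d,d);A=A+P;b=b+P@o
    p=np.linalg.solve(A,b);return p,[np.linalg.norm((np.eye(3)-np.outer(d,d))@(p-o)) for o,d in rays]
E
python3 - <<'E'
from h import *
P={}
for c in("scene","top"):
    im=capture(c);cv2.imwrite(f"pics/{c}0.png",im)
    for q in("case","lid_tab","lid_hinge","jar_center","jar_label","scanner","scan_window","shaker","green_pepper","tin"):
        r=pinpoint(q,c);P[c,q]=r[0] if r else None
for q in("case","lid_tab","lid_hinge","jar_center","jar_label","scanner","scan_window","shaker","green_pepper","tin"):
    a,b=P["scene",q],P["top",q]
    s=""
    if a and b:
        p,e=tri([ray("scene",a["at"]),ray("top",b["at"])]);s=f"{p.round(3)} {e[0]:.4f}"
    print(q,[(np.round(x["at"]).tolist(),round(x["confidence"],2)) if x else None for x in(a,b)],s)
for c in("scene","top"): print(c,ray(c,(210,280))[0].round(2),ray(c,(210,280))[1].round(2))
E
```

```text
case [([242.0, 294.0], 0.98), ([227.0, 295.0], 0.88)] [ 0.454 -0.217 -0.007] 0.0010
lid_tab [([218.0, 270.0], 0.75), ([199.0, 269.0], 0.62)] [ 0.463 -0.139  0.085] 0.0044
lid_hinge [None, ([220.0, 307.0], 0.6)] 
jar_center [None, ([172.0, 217.0], 0.41)] 
jar_label [None, None] 
scanner [([305.0, 212.0], 0.67), ([197.0, 201.0], 0.81)] [0.46  0.074 0.004] 0.0005
scan_window [([272.0, 182.0], 0.75), ([173.0, 217.0], 0.86)] [0.542 0.054 0.036] 0.0035
shaker [None, ([227.0, 291.0], 0.36)] 
green_pepper [([298.0, 276.0], 0.69), ([226.0, 219.0], 0.88)] [ 0.38  -0.015 -0.002] 0.0037
tin [([190.0, 362.0], 0.41), ([267.0, 392.0], 0.93)] [ 0.407 -0.504  0.014] 0.0046
scene [-0.04  0.65  0.6 ] [ 0.46 -0.75 -0.47]
top [-0.33 -0.46  1.19] [ 0.56  0.2  -0.81]
```

View pics/scene0.png

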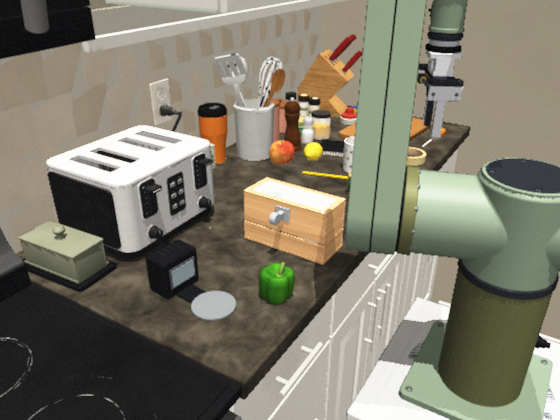

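View pics/top0.png

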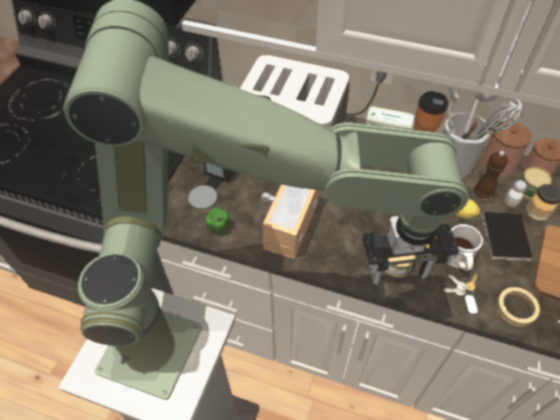

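The scene view shows the shut case with its tab at about (216,280), the scanner pad at (305,213) and the pepper at (283,276). The top view has the tab at (197,268), with the gripper hiding the tin. All of these match the network output.

```bash
cat >> h.py <<'E'
def plan(target,yax,n=10,st=None):
    """constant rows (shift then turn) to TCP target, tool down, tool y along +-yax(deg yaw of line)"""
    o=st or get_obs();q=o["tcp_rot"];Rm=R.from_quat([q[1],q[2],q[3],q[0]])
    y=Rm.as_matrix()[:,1];best=None
    for s in(0,180):
        a=np.radians(yax+s);Y=np.array([np.cos(a),np.sin(a),0]);Z=np.array([0,0,-1.]);X=np.cross(Y,Z)
        T=R.from_matrix(np.c_[X,Y,Z]);w=(Rm.inv()*T).as_rotvec()
        if best is None or np.linalg.norm(w)<np.linalg.norm(best): best=w
    S=0;r=Rm
    for k in range(n): S=S+r.as_matrix();r=r*R.from_rotvec(best/n)
    v=np.linalg.solve(S,np.array(target)-np.array(o["tool_pos"]))
    print("n",n,"t",(v/.025).round(3),"a",(np.degrees(best)/n/5).round(3),"yaw_y now",np.degrees(np.arctan2(y[1],y[0])).round(1),"pos",np.round(o["tool_pos"],3),"j",np.round(o["joints"],2),"t=",round(o["t"],2))
E
python3 - <<'E'
from h import *
for n in (10,20):plan([0.42,-0.2,0.30],-7,n)
print(get_obs()["tcp_rot"],get_obs()["contact_force"])
o,d=ray("wrist",(210,280)); print(o.round(3),d.round(3),calibration("wrist")["intrinsics"])
E
```

```text
n 10 t [ 1.438 -0.273 -0.378] a [-0.    -0.    -1.123] yaw_y now -63.1 pos [ 0.26  -0.513  0.205] j [-1.25  0.21  1.54  0.    1.39 -0.15] t= 1.1
n 20 t [ 0.722 -0.119 -0.189] a [-0.    -0.    -0.561] yaw_y now -63.1 pos [ 0.26  -0.513  0.205] j [-1.25  0.21  1.54  0.    1.39 -0.15] t= 1.1
[-3.15665432e-05  9.72654405e-01  2.32257203e-01  5.21625447e-06] [-0.70440623 -1.3696612   0.65344713]
[ 0.328 -0.479  0.384] [-0.259 -0.131 -0.957] [[325.1922621    0.         280.27709332]
 [  0.         325.1922621  200.63515613]
 [  0.           0.           1.        ]]
```

Request:
arm_command(commands=[{"tx": 0.72, "ty": -0.12, "tz": -0.4, "az": -0.56, "grip": 0.0}, {"tx": 0.72, "ty": -0.12, "tz": -0.4, "az": -0.56, "grip": 0.0}, {"tx": 0.72, "ty": -0.12, "tz": -0.4, "az": -0.56, "grip": 0.0}, {"tx": 0.72, "ty": -0.12, "tz": -0.4, "az": -0.56, "grip": 0.0}, {"tx": 0.72, "ty": -0.12, "tz": -0.4, "az": -0.56, "grip": 0.0}, {"tx": 0.72, "ty": -0.12, "tz": -0.4, "az": -0.56, "grip": 0.0}, {"tx": 0.72, "ty": -0.12, "tz": -0.4, "az": -0.56, "grip": 0.0}, {"tx": 0.72, "ty": -0.12, "tz": -0.4, "az": -0.56, "grip": 0.0}, {"tx": 0.72, "ty": -0.12, "tz": -0.4, "az": -0.56, "grip": 0.0}, {"tx": 0.72, "ty": -0.12, "tz": -0.2, "az": -0.56, "grip": 0.0}])

```text
validation failed for argument at $.co...
```

Request:
arm_command(commands=[{"tx": 0.72, "ty": -0.12, "az": -0.56, "grip": 0.0}, {"tx": 0.72, "ty": -0.12, "az": -0.56, "grip": 0.0}, {"tx": 0.72, "ty": -0.12, "az": -0.56, "grip": 0.0}, {"tx": 0.72, "ty": -0.12, "az": -0.56, "grip": 0.0}, {"tx": 0.72, "ty": -0.12, "az": -0.56, "grip": 0.0}, {"tx": 0.72, "ty": -0.12, "az": -0.56, "grip": 0.0}, {"tx": 0.72, "ty": -0.12, "az": -0.56, "grip": 0.0}, {"tx": 0.72, "ty": -0.12, "az": -0.56, "grip": 0.0}, {"tx": 0.72, "ty": -0.12, "az": -0.56, "grip": 0.0}, {"tx": 0.72, "ty": -0.12, "az": -0.56, "grip": 0.0}])

```text
validation failed for argument at $.co...
```

Run:
```python
from h import *
Q=("case","lid_tab","lid_hinge","jar_center","jar_label","scanner","scan_window","shaker","green_pepper","tin")
cal=calibration("wrist");im=capture("wrist");cv2.imwrite("pics/w1.png",im)
capture("scene");capture("top")
for q in Q:
    rs=[];s=""
    for c in("wrist","scene","top"):
        r=pinpoint(q,c)
        if r and r[0]["confidence"]>.3: rs.append(ray(c,r[0]["at"],cal if c=="wrist" else None));s+=f" {c} {np.round(r[0]['at']).tolist()} {r[0]['confidence']:.2f}"
    if len(rs)>1:
        p,e=tri(rs);s+=f" {p.round(4)} {np.round(e,4)}"
    print(q,s)
plan([.46,-.14,.14],-7)
```

```text
case  scene [241.0, 292.0] 0.92 top [227.0, 291.0] 0.77 [ 0.4501 -0.2076 -0.0009] [0.0021 0.0021]
lid_tab  top [202.0, 268.0] 0.58
lid_hinge  top [219.0, 307.0] 0.78
jar_center 
jar_label  top [230.0, 220.0] 0.75
scanner  scene [307.0, 212.0] 0.91 top [229.0, 219.0] 0.67 [ 0.4641  0.0221 -0.0707] [0.0428 0.0428]
scan_window  scene [274.0, 185.0] 0.57 top [173.0, 215.0] 0.86 [0.5343 0.0579 0.0378] [0.0013 0.0013]
shaker 
green_pepper  scene [295.0, 277.0] 0.96 top [227.0, 219.0] 0.97 [ 0.3757 -0.0177  0.0033] [0.0015 0.0015]
tin  wrist [60.0, 343.0] 0.88 scene [193.0, 363.0] 0.55 top [266.0, 396.0] 0.78 [ 0.4164 -0.5138  0.003 ] [0.0042 0.0039 0.0019]
n 10 t [ 1.737 -0.295  0.262] a [-0.    -0.    -1.123] yaw_y now -63.1 pos [ 0.26  -0.513  0.205] j [-1.25  0.21  1.54  0.    1.39 -0.15] t= 2.75
```

View pics/w1.png

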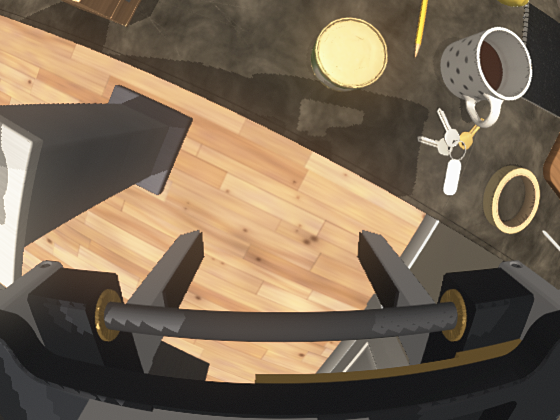

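The wrist view shows the tin at (55,350), clear of the case, and the arm hasn't moved because the move calls were rejected. I'll resend them with every key filled in.

Request:
arm_command(commands=[{"tx": 0.72, "ty": -0.12, "tz": -0.4, "ax": 0, "ay": 0, "az": -0.56, "grip": 0}, {"tx": 0.72, "ty": -0.12, "tz": -0.4, "ax": 0, "ay": 0, "az": -0.56, "grip": 0}, {"tx": 0.72, "ty": -0.12, "tz": -0.4, "ax": 0, "ay": 0, "az": -0.56, "grip": 0}, {"tx": 0.72, "ty": -0.12, "tz": -0.4, "ax": 0, "ay": 0, "az": -0.56, "grip": 0}, {"tx": 0.72, "ty": -0.12, "tz": -0.4, "ax": 0, "ay": 0, "az": -0.56, "grip": 0}, {"tx": 0.72, "ty": -0.12, "tz": -0.4, "ax": 0, "ay": 0, "az": -0.56, "grip": 0}, {"tx": 0.72, "ty": -0.12, "tz": -0.4, "ax": 0, "ay": 0, "az": -0.56, "grip": 0}, {"tx": 0.72, "ty": -0.12, "tz": -0.4, "ax": 0, "ay": 0, "az": -0.56, "grip": 0}, {"tx": 0.72, "ty": -0.12, "tz": -0.4, "ax": 0, "ay": 0, "az": -0.56, "grip": 0}, {"tx": 0.72, "ty": -0.12, "tz": -0.2, "ax": 0, "ay": 0, "az": -0.56, "grip": 0}], force=20)

```text
t: 4.0
tool_pos: [0.3792, -0.3759, 0.3014]
tcp_rot: [0.001, 0.887, 0.462, 0.0]
contact_force: [-0.2, -0.1, -0.2]
finger_gap: 0.047
grip_force: 0.0
```

Request:
arm_command(commands=[{"tx": 0.72, "ty": -0.12, "tz": 0, "ax": 0, "ay": 0, "az": -0.56, "grip": 0}, {"tx": 0.72, "ty": -0.12, "tz": 0, "ax": 0, "ay": 0, "az": -0.56, "grip": 0}, {"tx": 0.72, "ty": -0.12, "tz": 0, "ax": 0, "ay": 0, "az": -0.56, "grip": 0}, {"tx": 0.72, "ty": -0.12, "tz": 0, "ax": 0, "ay": 0, "az": -0.56, "grip": 0}, {"tx": 0.72, "ty": -0.12, "tz": 0, "ax": 0, "ay": 0, "az": -0.56, "grip": 0}, {"tx": 0.72, "ty": -0.12, "tz": 0, "ax": 0, "ay": 0, "az": -0.56, "grip": 0}, {"tx": 0.72, "ty": -0.12, "tz": 0, "ax": 0, "ay": 0, "az": -0.56, "grip": 0}, {"tx": 0.72, "ty": -0.12, "tz": 0, "ax": 0, "ay": 0, "az": -0.56, "grip": 0}, {"tx": 0.72, "ty": -0.12, "tz": 0, "ax": 0, "ay": 0, "az": -0.56, "grip": 0}, {"tx": 0.72, "ty": -0.12, "tz": 0, "ax": 0, "ay": 0, "az": -0.56, "grip": 0}])

```text
t: 5.25
tool_pos: [0.4194, -0.1995, 0.3005]
tcp_rot: [0.0, 0.749, 0.663, 0.0]
contact_force: [0.2, 0.4, 0.4]
finger_gap: 0.0471
grip_force: 0.0
```

```bash
cat >> h.py <<'E'
def look(Q,cams,name=None):
    cals={c:calibration(c) for c in cams}
    for c in cams:
        cals[c]=calibration(c);im=capture(c)
        if name: cv2.imwrite(f"pics/{c}_{name}.png",im)
    for q in Q:
        rs=[];s=""
        for c in cams:
            r=pinpoint(q,c)
            if r and r[0]["confidence"]>.3: rs.append(ray(c,r[0]["at"],cals[c]));s+=f" {c} {np.round(r[0]['at']).tolist()} {r[0]['confidence']:.2f}"
        if len(rs)>1:
            p,e=tri(rs);s+=f" {p.round(4)} {np.round(e,4)}"
        print(q,s)
        z={"lid_hinge":.045,"lid_tab":.089,"scanner":.0,"case":0,"scan_window":.042,"jar_center":.0565,"jar_label":.044,"shaker":.004,"green_pepper":0}.get(q)
        if z is not None: print("   on z",z,[(o+d*(z-o[2])/d[2]).round(4).tolist()[:2] for o,d in rs])
E
python3 - <<'E'
from h import *
look(("case","lid_tab","lid_hinge","jar_center","jar_label","scanner","scan_window","shaker","green_pepper"),("wrist","scene"),"2")
plan([.46,-.14,.14],-7)
E
```

```text
case  wrist [163.0, 307.0] 0.79 scene [242.0, 292.0] 0.84 [ 0.4551 -0.204  -0.0014] [0.0048 0.0048]
   on z 0 [[0.4591, -0.2013], [0.4499, -0.2046]]
lid_tab  wrist [119.0, 302.0] 0.96 scene [216.0, 271.0] 0.87 [ 0.4555 -0.1308  0.098 ] [0.0032 0.0032]
   on z 0.089 [[0.4534, -0.1326], [0.4672, -0.1432]]
lid_hinge 
   on z 0.045 []
jar_center 
   on z 0.0565 []
jar_label 
   on z 0.044 []
scanner  scene [306.0, 212.0] 0.59
   on z 0.0 [[0.462, 0.0718]]
scan_window  scene [275.0, 184.0] 0.80
   on z 0.042 [[0.5298, 0.0662]]
shaker 
   on z 0.004 []
green_pepper  wrist [49.0, 238.0] 0.75 scene [296.0, 280.0] 0.95 [ 0.3749 -0.0201 -0.0021] [0.0043 0.0043]
   on z 0 [[0.3789, -0.0183], [0.3697, -0.0198]]
n 10 t [0.261 0.131 0.642] a [ 0.    -0.    -0.003] yaw_y now -7.1 pos [ 0.419 -0.201  0.3  ] j [-0.63 -0.09  1.66  0.    1.57 -0.51] t= 6.25
```

View pics/wrist_2.png

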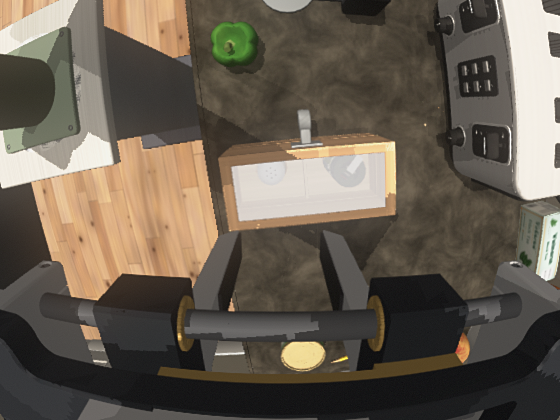

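Through the clear top, the wrist view shows the dark jar cap in the far bay at (170,350), its paper strip pointing up and right. The shaker is in the near bay at (170,270), and the tab stands at (120,303). Next I'll use the lid corners at (230,228) and (215,395) to get the case yaw.

Run:
```python
from h import *
for n,z,pts in (("lid hinge edge",.117,[(230,228),(215,395)]),("lid tab edge",.117,[(158,220),(142,394)]),("tab top/base",.1,[(110,303),(144,305)]),("cap, strip",.109,[(171,349),(158,363)])):
    p=[atz("wrist",a,z) for a in pts]; d=p[1]-p[0]
    print(n,[x[:2].round(4) for x in p],"len",np.linalg.norm(d).round(4),"yaw",np.degrees(np.arctan2(d[1],d[0])).round(1))
```

```text
lid hinge edge [array([ 0.3501, -0.2519]), array([ 0.5536, -0.2588])] len 0.2036 yaw -1.9
lid tab edge [array([ 0.3551, -0.1653]), array([ 0.5562, -0.1699])] len 0.2011 yaw -1.3
tab top/base [array([ 0.4556, -0.1238]), array([ 0.4533, -0.1636])] len 0.0399 yaw -93.3
cap, strip [array([ 0.5009, -0.1998]), array([ 0.519 , -0.1862])] len 0.0227 yaw 36.9
```

Run:
```python
from h import *
plan([.455,-.133,.15],-1.8,8)
```

```text
n 8 t [0.353 0.149 0.752] a [ 0.     0.    -0.133] yaw_y now -7.1 pos [ 0.419 -0.201  0.3  ] j [-0.63 -0.09  1.66  0.    1.57 -0.51] t= 6.25
```

Request:
arm_command(commands=[{"tx": 0.353, "ty": 0.149, "tz": 0.75, "ax": 0, "ay": 0, "az": -0.133, "grip": 0}, {"tx": 0.353, "ty": 0.149, "tz": 0.75, "ax": 0, "ay": 0, "az": -0.133, "grip": 0}, {"tx": 0.353, "ty": 0.149, "tz": 0.75, "ax": 0, "ay": 0, "az": -0.133, "grip": 0}, {"tx": 0.353, "ty": 0.149, "tz": 0.75, "ax": 0, "ay": 0, "az": -0.133, "grip": 0}, {"tx": 0.353, "ty": 0.149, "tz": 0.75, "ax": 0, "ay": 0, "az": -0.133, "grip": 0}, {"tx": 0.353, "ty": 0.149, "tz": 0.75, "ax": 0, "ay": 0, "az": -0.133, "grip": 0}, {"tx": 0.353, "ty": 0.149, "tz": 0.75, "ax": 0, "ay": 0, "az": -0.133, "grip": 0}, {"tx": 0.353, "ty": 0.149, "tz": 0.75, "ax": 0, "ay": 0, "az": -0.133, "grip": 0}, {"tx": 0, "ty": 0, "tz": 0, "ax": 0, "ay": 0, "az": 0, "grip": 0}, {"tx": 0, "ty": 0, "tz": 0, "ax": 0, "ay": 0, "az": 0, "grip": 0}])

```text
t: 7.5
tool_pos: [0.4554, -0.1334, 0.1512]
tcp_rot: [0.001, 0.718, 0.696, 0.0]
contact_force: [0.3, -0.4, 0.3]
finger_gap: 0.0469
grip_force: 0.0
```

Run:
```python
from h import *
look(("lid_tab","scanner","scan_window"),("wrist",),"3")
plan([.455,-.133,.076],-1.8,5)
im=cv2.imread("pics/wrist_3.png")
```

```text
lid_tab  wrist [212.0, 277.0] 0.97
   on z 0.089 [[0.4533, -0.1319]]
scanner 
   on z 0.0 []
scan_window 
   on z 0.042 []
n 5 t [ 0.004 -0.005  0.603] a [ 0.004  0.002 -0.002] yaw_y now -1.9 pos [ 0.456 -0.134  0.151] j [-0.47  0.04  1.84 -0.    1.25 -0.44] t= 7.7
```

View pics/wrist_3.png

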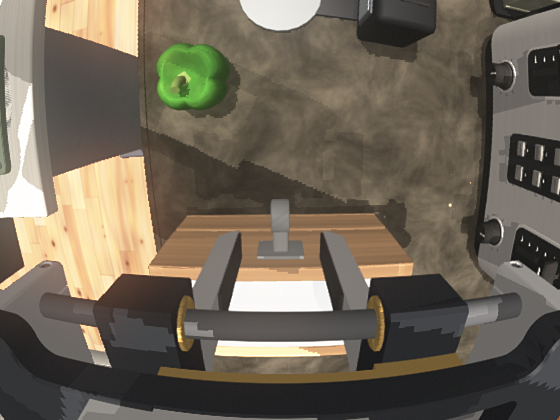

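The tab, at (212,279), sits centred between the open fingers, so I'll descend and grip it.

Request:
arm_command(commands=[{"tx": 0, "ty": -0.02, "tz": 0.6, "ax": 0, "ay": 0, "az": 0, "grip": 0}, {"tx": 0, "ty": -0.02, "tz": 0.6, "ax": 0, "ay": 0, "az": 0, "grip": 0}, {"tx": 0, "ty": 0, "tz": 0.6, "ax": 0, "ay": 0, "az": 0, "grip": 0}, {"tx": 0, "ty": 0, "tz": 0.6, "ax": 0, "ay": 0, "az": 0, "grip": 0}, {"tx": 0, "ty": 0, "tz": 0.6, "ax": 0, "ay": 0, "az": 0, "grip": 0}, {"tx": 0, "ty": 0, "tz": 0, "ax": 0, "ay": 0, "az": 0, "grip": -1}, {"tx": 0, "ty": 0, "tz": 0, "ax": 0, "ay": 0, "az": 0, "grip": -1}, {"tx": 0, "ty": 0, "tz": 0, "ax": 0, "ay": 0, "az": 0, "grip": -1}, {"tx": 0, "ty": 0, "tz": 0, "ax": 0, "ay": 0, "az": 0, "grip": -1}, {"tx": 0, "ty": 0, "tz": 0, "ax": 0, "ay": 0, "az": 0, "grip": -1}], force=15)

```text
t: 8.95
tool_pos: [0.4551, -0.1332, 0.0762]
tcp_rot: [0.001, 0.718, 0.696, 0.001]
contact_force: [2.4, -0.6, 1.2]
finger_gap: 0.0137
grip_force: 15.0
```

Run:
```python
from h import *
p=np.array(get_obs()["tool_pos"]); print(p,get_obs()["finger_gap"])
# arc about hinge: tab at tcp +19mm z in case frame (u=-case x = +y world approx, z)
y0=p[1]; r=None
for zt in (p[2]+.019,.094):
  u=p[1]+.252; h=zt-.045; r=np.hypot(u,h); print("r",r,"theta0",np.radians(159.9)-np.arctan2(h,-u))
r=.1278; a0=np.arctan2(.094-.045,-.120)
th=np.linspace(0,1.9,21); 
P=np.c_[r*np.cos(a0-th),r*np.sin(a0-th)]
d=np.diff(P,axis=0)/.025
print(np.c_[d[:,0],-d[:,1]].round(2).tolist())
```

```text
[ 0.45507322 -0.1332475   0.07619331] 0.013716573624248487
r 0.12892448929697478 theta0 0.04908561844403225
r 0.12846460993042377 theta0 0.04052942007262628
[[0.2, -0.44], [0.25, -0.42], [0.28, -0.39], [0.32, -0.36], [0.35, -0.33], [0.38, -0.3], [0.41, -0.26], [0.43, -0.22], [0.45, -0.18], [0.47, -0.13], [0.48, -0.09], [0.48, -0.04], [0.49, 0.0], [0.48, 0.05], [0.48, 0.09], [0.47, 0.14], [0.45, 0.18], [0.43, 0.22], [0.41, 0.26], [0.38, 0.3]]
```

Request:
arm_command(commands=[{"tx": -0.2, "ty": 0, "tz": -0.44, "ax": 0, "ay": 0, "az": 0, "grip": -1}, {"tx": -0.25, "ty": 0, "tz": -0.42, "ax": 0, "ay": 0, "az": 0, "grip": -1}, {"tx": -0.28, "ty": 0, "tz": -0.39, "ax": 0, "ay": 0, "az": 0, "grip": -1}, {"tx": -0.32, "ty": 0, "tz": -0.36, "ax": 0, "ay": 0, "az": 0, "grip": -1}, {"tx": -0.35, "ty": 0, "tz": -0.33, "ax": 0, "ay": 0, "az": 0, "grip": -1}, {"tx": -0.38, "ty": 0, "tz": -0.3, "ax": 0, "ay": 0, "az": 0, "grip": -1}, {"tx": -0.41, "ty": 0, "tz": -0.26, "ax": 0, "ay": 0, "az": 0, "grip": -1}, {"tx": -0.43, "ty": 0, "tz": -0.22, "ax": 0, "ay": 0, "az": 0, "grip": -1}, {"tx": -0.45, "ty": 0, "tz": -0.18, "ax": 0, "ay": 0, "az": 0, "grip": -1}, {"tx": -0.47, "ty": 0, "tz": -0.13, "ax": 0, "ay": 0, "az": 0, "grip": -1}])

```text
t: 10.2
tool_pos: [0.4532, -0.2211, 0.1521]
tcp_rot: [0.001, 0.718, 0.696, 0.002]
contact_force: [7.1, 2.2, -2.9]
finger_gap: 0.0138
grip_force: 15.0
```

Request:
arm_command(commands=[{"tx": -0.48, "ty": 0, "tz": -0.09, "ax": 0, "ay": 0, "az": 0, "grip": -1}, {"tx": -0.48, "ty": 0, "tz": -0.04, "ax": 0, "ay": 0, "az": 0, "grip": -1}, {"tx": -0.49, "ty": 0, "tz": 0, "ax": 0, "ay": 0, "az": 0, "grip": -1}, {"tx": -0.48, "ty": 0, "tz": 0.05, "ax": 0, "ay": 0, "az": 0, "grip": -1}, {"tx": -0.48, "ty": 0, "tz": 0.09, "ax": 0, "ay": 0, "az": 0, "grip": -1}, {"tx": -0.47, "ty": 0, "tz": 0.14, "ax": 0, "ay": 0, "az": 0, "grip": -1}, {"tx": -0.45, "ty": 0, "tz": 0.18, "ax": 0, "ay": 0, "az": 0, "grip": -1}, {"tx": -0.43, "ty": 0, "tz": 0.22, "ax": 0, "ay": 0, "az": 0, "grip": -1}, {"tx": -0.41, "ty": 0, "tz": 0.26, "ax": 0, "ay": 0, "az": 0, "grip": -1}, {"tx": -0.38, "ty": 0, "tz": 0.3, "ax": 0, "ay": 0, "az": 0, "grip": -1}])

```text
t: 11.45
tool_pos: [0.4508, -0.3372, 0.1261]
tcp_rot: [0.004, 0.718, 0.696, 0.001]
contact_force: [7.0, -1.5, 4.0]
finger_gap: 0.0142
grip_force: 15.0
```

Request:
arm_command(commands=[{"tx": 0, "ty": 0, "tz": 0, "ax": 0, "ay": 0, "az": 0, "grip": 0.0}, {"tx": 0, "ty": 0, "tz": 0, "ax": 0, "ay": 0, "az": 0, "grip": 0.3}, {"tx": 0, "ty": 0, "tz": 0, "ax": 0, "ay": 0, "az": 0, "grip": 0.4}, {"tx": 0, "ty": 0, "tz": -0.5, "ax": 0, "ay": 0, "az": 0, "grip": 0.4}, {"tx": 0, "ty": 0, "tz": -1, "ax": 0, "ay": 0, "az": 0, "grip": 0.4}, {"tx": 0, "ty": 0, "tz": -1, "ax": 0, "ay": 0, "az": 0, "grip": 0.4}, {"tx": 0.7, "ty": 0.3, "tz": -1, "ax": 0, "ay": 0, "az": 0, "grip": 0.4}, {"tx": 1, "ty": 0.5, "tz": -1, "ax": 0, "ay": 0, "az": 0, "grip": 0.4}, {"tx": 1, "ty": 0.5, "tz": -1, "ax": 0, "ay": 0, "az": 0, "grip": 0.4}, {"tx": 1, "ty": 0.5, "tz": 0, "ax": 0, "ay": 0, "az": 0, "grip": 0.4}])

```text
t: 12.7
tool_pos: [0.4972, -0.2442, 0.2651]
tcp_rot: [0.003, 0.718, 0.696, 0.001]
contact_force: [-0.2, 0.3, 0.4]
finger_gap: 0.0657
grip_force: 0.0
```

Request:
arm_command(commands=[{"tx": 1, "ty": 0.2, "tz": 0, "ax": 0, "ay": 0, "az": 0, "grip": 0.4}, {"tx": 0.8, "ty": 0, "tz": 0, "ax": 0, "ay": 0, "az": 0, "grip": 0.4}, {"tx": 0, "ty": 0, "tz": 0, "ax": 0, "ay": 0, "az": 0, "grip": 0.4}, {"tx": 0, "ty": 0, "tz": 0, "ax": 0, "ay": 0, "az": 0, "grip": 0.4}, {"tx": 0, "ty": 0, "tz": 0, "ax": 0, "ay": 0, "az": 0, "grip": 0.4}, {"tx": 0, "ty": 0, "tz": 0, "ax": 0, "ay": 0, "az": 0, "grip": 0.4}, {"tx": 0, "ty": 0, "tz": 0, "ax": 0, "ay": 0, "az": 0, "grip": 0.4}, {"tx": 0, "ty": 0, "tz": 0, "ax": 0, "ay": 0, "az": 0, "grip": 0.4}, {"tx": 0, "ty": 0, "tz": 0, "ax": 0, "ay": 0, "az": 0, "grip": 0.4}, {"tx": 0, "ty": 0, "tz": 0, "ax": 0, "ay": 0, "az": 0, "grip": 0.4}])

```text
t: 13.95
tool_pos: [0.5019, -0.1992, 0.2609]
tcp_rot: [-0.0, 0.718, 0.696, -0.0]
contact_force: [0.0, 0.4, -0.2]
finger_gap: 0.0654
grip_force: 0.0
```

Run:
```python
from h import *
look(("lid_tab","jar_center","jar_label","shaker","scanner","scan_window"),("wrist","scene"),"4")
o=get_obs();print(o["tool_pos"])
```

```text
lid_tab  wrist [311.0, 239.0] 0.97 scene [163.0, 320.0] 0.70 [ 0.4518 -0.3278  0.1463] [0.0015 0.0015]
   on z 0.089 [[0.4429, -0.366], [0.513, -0.453]]
jar_center  wrist [178.0, 279.0] 0.91 scene [217.0, 271.0] 0.97 [ 0.5021 -0.1994  0.0522] [0.0014 0.0014]
   on z 0.0565 [[0.501, -0.1994], [0.4989, -0.1917]]
jar_label  wrist [158.0, 291.0] 0.90 scene [223.0, 265.0] 0.98 [ 0.5126 -0.1801  0.0425] [0.0039 0.0039]
   on z 0.044 [[0.5158, -0.1777], [0.5082, -0.1805]]
shaker  wrist [172.0, 213.0] 0.71 scene [245.0, 308.0] 0.76 [ 0.4092 -0.1991  0.0072] [0.0016 0.0016]
   on z 0.004 [[0.4098, -0.1987], [0.4108, -0.2052]]
scanner  scene [304.0, 210.0] 0.86
   on z 0.0 [[0.4688, 0.0695]]
scan_window  scene [274.0, 184.0] 0.65
   on z 0.042 [[0.5319, 0.0641]]
[ 0.50191428 -0.19920397  0.26094568]
```

View pics/wrist_4.png

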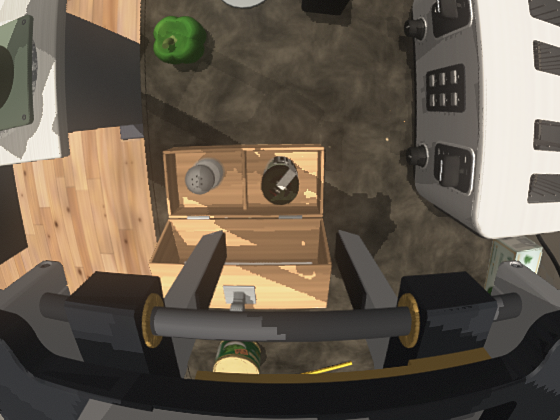

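The lid is open and leaning back, with the tab at (295,240). The jar cap is near (183,281), its strip running up and right to about (168,294). I'll zoom in to measure the strip's yaw.

Run:
```python
from h import *
im=cv2.imread("pics/wrist_4.png")[140:220,240:330]
cv2.imwrite("pics/crop.png",cv2.resize(im,None,fx=6,fy=6,interpolation=cv2.INTER_CUBIC))
```

```text
(no output)
```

View pics/crop.png

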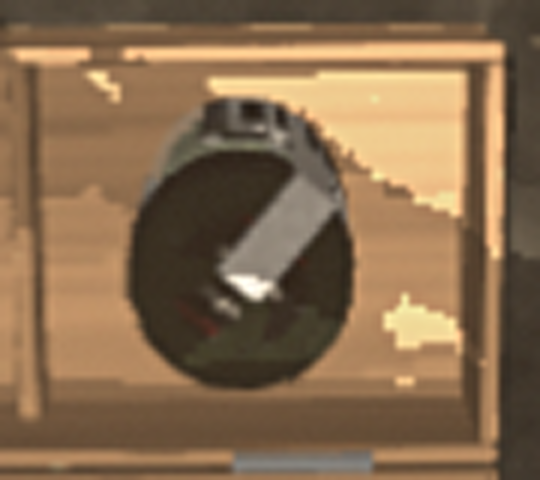

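The cap is centred at crop (241,268). The strip's centre line runs from about (246,278) to (318,190).

Run:
```python
from h import *
f=lambda c:atz("wrist",(140+c[1]/6,240+c[0]/6),.109)[:2]
a,b,c=f((248,280)),f((318,190)),f((241,268))
for p,q in((a,b),(c,b)): d=q-p;print(p,q,np.linalg.norm(d),np.degrees(np.arctan2(d[1],d[0])))
for l,r in (((218,268),(295,175)),((278,293),(340,208))):
  d=f(r)-f(l);print(np.degrees(np.arctan2(d[1],d[0])))
plan([.501,-.199,.068],-1.9,8)
```

```text
[ 0.50321673 -0.19842222] [ 0.5157433  -0.18289471] 0.019950401418716124 51.10570449393591
[ 0.50206682 -0.19624887] [ 0.5157433  -0.18289471] 0.01911491304556684 44.3168310670008
49.21454039850575
53.02268997629027
n 8 t [ 0.001 -0.005  0.965] a [-0.     0.     0.002] yaw_y now -1.8 pos [ 0.502 -0.199  0.261] j [-0.54  0.09  1.56 -0.    1.49 -0.51] t= 14.65
```

Request:
arm_command(commands=[{"tx": 0, "ty": 0, "tz": 1, "ax": 0, "ay": 0, "az": 0, "grip": 0.4}, {"tx": 0, "ty": 0, "tz": 1, "ax": 0, "ay": 0, "az": 0, "grip": 0.4}, {"tx": 0, "ty": 0, "tz": 1, "ax": 0, "ay": 0, "az": 0, "grip": 0.4}, {"tx": 0, "ty": 0, "tz": 1, "ax": 0, "ay": 0, "az": 0, "grip": 0.4}, {"tx": 0, "ty": 0, "tz": 1, "ax": 0, "ay": 0, "az": 0, "grip": 0.4}, {"tx": 0, "ty": 0, "tz": 1, "ax": 0, "ay": 0, "az": 0, "grip": 0.4}, {"tx": 0, "ty": 0, "tz": 0.9, "ax": 0, "ay": 0, "az": 0, "grip": 0.4}, {"tx": 0, "ty": 0, "tz": 0.8, "ax": 0, "ay": 0, "az": 0, "grip": 0.4}, {"tx": 0, "ty": 0, "tz": 0, "ax": 0, "ay": 0, "az": 0, "grip": 0.4}, {"tx": 0, "ty": 0, "tz": 0, "ax": 0, "ay": 0, "az": 0, "grip": 0.1}], force=20)

```text
t: 15.9
tool_pos: [0.5025, -0.1995, 0.0692]
tcp_rot: [0.001, 0.718, 0.696, 0.0]
contact_force: [0.5, -0.0, -0.4]
finger_gap: 0.0589
grip_force: 0.0
```

Request:
arm_command(commands=[{"tx": 0, "ty": 0, "tz": 0, "ax": 0, "ay": 0, "az": 0, "grip": -1}, {"tx": 0, "ty": 0, "tz": 0, "ax": 0, "ay": 0, "az": 0, "grip": -1}, {"tx": 0, "ty": 0, "tz": 0, "ax": 0, "ay": 0, "az": 0, "grip": -1}, {"tx": 0, "ty": 0, "tz": 0, "ax": 0, "ay": 0, "az": 0, "grip": -1}, {"tx": 0, "ty": 0, "tz": -0.4, "ax": 0, "ay": 0, "az": 0, "grip": -1}, {"tx": 0, "ty": 0, "tz": -1, "ax": 0, "ay": 0, "az": 0, "grip": -1}, {"tx": 0, "ty": 0, "tz": -1, "ax": 0, "ay": 0, "az": 0, "grip": -1}, {"tx": 0, "ty": 0, "tz": -1, "ax": 0, "ay": 0, "az": 0, "grip": -1}, {"tx": 0, "ty": 0, "tz": -1, "ax": 0, "ay": 0, "az": 0, "grip": -1}, {"tx": 0, "ty": 0, "tz": -1, "ax": 0, "ay": 0, "az": 0, "grip": -1}])

```text
t: 17.15
tool_pos: [0.5015, -0.1989, 0.2041]
tcp_rot: [-0.0, 0.718, 0.696, -0.0]
contact_force: [0.4, -1.0, -1.1]
finger_gap: 0.0406
grip_force: 19.9
```

Run:
```python
from h import *
look(("jar_label","jar_center","scanner","scan_window"),("wrist","scene","top"),"5")
o=get_obs();print(o["finger_gap"])
plan([.45,0.02,.21],-64,20)
```

```text
jar_label  wrist [203.0, 301.0] 0.83 scene [164.0, 265.0] 0.67 top [164.0, 290.0] 0.86 [ 0.5126 -0.1812  0.1839] [0.0031 0.0045 0.0018]
   on z 0.044 [[0.5231, -0.219], [0.6896, -0.4589], [0.6324, -0.1417]]
jar_center  wrist [236.0, 279.0] 0.70 scene [156.0, 271.0] 0.85 top [163.0, 296.0] 0.57 [ 0.5033 -0.1971  0.2001] [0.003  0.0024 0.0049]
   on z 0.0565 [[0.4983, -0.2518], [0.6908, -0.4928], [0.6312, -0.1604]]
scanner  scene [307.0, 210.0] 0.79 top [200.0, 202.0] 0.61 [ 0.461   0.0728 -0.0045] [0.0043 0.0043]
   on z 0.0 [[0.4629, 0.0751], [0.4529, 0.0692]]
scan_window  scene [274.0, 185.0] 0.63
   on z 0.042 [[0.5306, 0.0621]]
0.04064175360110027
n 20 t [ 0.337 -0.333 -0.013] a [-0.    -0.     0.622] yaw_y now -1.8 pos [ 0.502 -0.199  0.203] j [-0.54  0.13  1.63  0.    1.38 -0.51] t= 17.9
```

View pics/wrist_5.png

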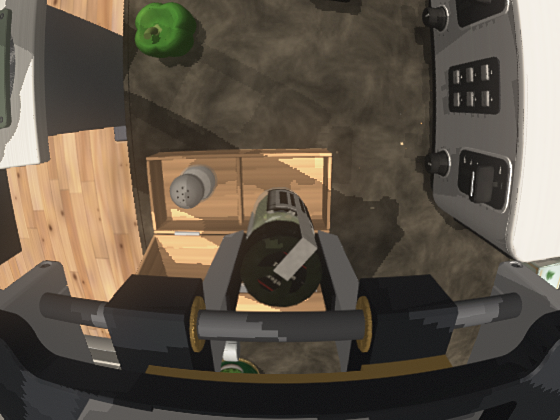

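The jar hangs upright between the fingers, with the label at (205,285) and the strip running from (277,277) to (312,243). I'll measure the strip again here and plan the carry towards the scanner.

Run:
```python
from h import *
for z in(.240,.244):
  a,b=atz("wrist",(277,281),z),atz("wrist",(243,311),z);d=b-a;print(a.round(3),b.round(3),np.degrees(np.arctan2(d[1],d[0])))
plan([.47,-0.0,.204],-32,10)
```

```text
[ 0.502 -0.201  0.24 ] [ 0.517 -0.183  0.24 ] 50.35294510176953
[ 0.502 -0.199  0.244] [ 0.517 -0.182  0.244] 50.352945101769656
n 10 t [ 0.743 -0.338 -0.003] a [-0.    -0.     0.604] yaw_y now -1.8 pos [ 0.502 -0.199  0.203] j [-0.54  0.13  1.63  0.    1.38 -0.51] t= 17.9
```

Request:
arm_command(commands=[{"tx": 0.74, "ty": -0.34, "tz": 0, "ax": 0, "ay": 0, "az": 0.6, "grip": -1}, {"tx": 0.74, "ty": -0.34, "tz": 0, "ax": 0, "ay": 0, "az": 0.6, "grip": -1}, {"tx": 0.74, "ty": -0.34, "tz": 0, "ax": 0, "ay": 0, "az": 0.6, "grip": -1}, {"tx": 0.74, "ty": -0.34, "tz": 0, "ax": 0, "ay": 0, "az": 0.6, "grip": -1}, {"tx": 0.74, "ty": -0.34, "tz": 0, "ax": 0, "ay": 0, "az": 0.6, "grip": -1}, {"tx": 0.74, "ty": -0.34, "tz": 0, "ax": 0, "ay": 0, "az": 0.6, "grip": -1}, {"tx": 0.74, "ty": -0.34, "tz": 0, "ax": 0, "ay": 0, "az": 0.6, "grip": -1}, {"tx": 0.74, "ty": -0.34, "tz": 0, "ax": 0, "ay": 0, "az": 0.6, "grip": -1}, {"tx": 0.74, "ty": -0.34, "tz": 0, "ax": 0, "ay": 0, "az": 0.6, "grip": -1}, {"tx": 0.74, "ty": -0.34, "tz": 0, "ax": 0, "ay": 0, "az": 0.6, "grip": -1}])

```text
t: 19.15
tool_pos: [0.4692, 0.0001, 0.2036]
tcp_rot: [0.0, 0.874, 0.485, 0.0]
contact_force: [1.0, 0.1, -1.2]
finger_gap: 0.0403
grip_force: 19.9
```

Run:
```python
from h import *
look(("scanner","scan_window"),("wrist","scene","top"),"6")
plan([.462,0.073,.204],-64,10)
```

```text
scanner  wrist [133.0, 240.0] 0.58 scene [307.0, 214.0] 0.59 top [195.0, 200.0] 0.91 [0.4586 0.0741 0.0068] [0.0036 0.0045 0.0052]
   on z 0.0 [[0.4585, 0.0707], [0.4584, 0.0707], [0.4678, 0.0818]]
scan_window  wrist [101.0, 306.0] 0.71 scene [270.0, 186.0] 0.73 top [169.0, 217.0] 0.91 [0.5384 0.0567 0.0468] [0.0054 0.0045 0.0043]
   on z 0.042 [[0.5394, 0.062], [0.5386, 0.0503], [0.546, 0.0565]]
n 10 t [ 0.187 -0.238 -0.002] a [0.    0.    0.643] yaw_y now -31.9 pos [ 0.469 -0.001  0.203] j [-0.19 -0.02  1.79 -0.    1.37  0.37] t= 19.6
```

View pics/wrist_6.png

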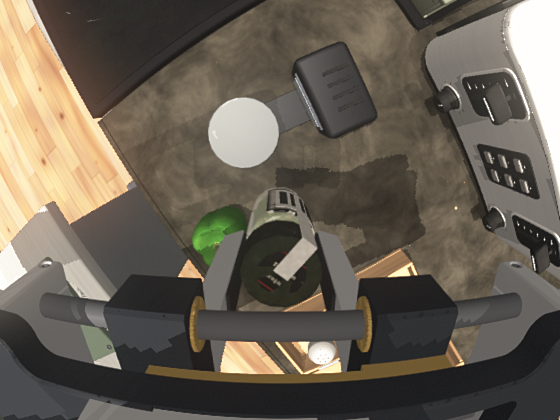

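The pad shows clearly at (133,243), with the block at (90,335) and a connecting strip between them at (110,290). I'll fit the pad's centre and get the scanner's direction from these.

Run:
```python
from h import *
im=cv2.imread("pics/wrist_6.png");g=cv2.cvtColor(im,cv2.COLOR_BGR2GRAY)
m=((g>140)&(im.max(2)-im.min(2)<25)).astype(np.uint8)
n,l,s,c=cv2.connectedComponentsWithStats(m);k=l[133,243]
cs=max(cv2.findContours((l==k).astype(np.uint8),0,2)[0],key=cv2.contourArea)[:,0]
P=np.array([atz("wrist",(y,x),.006)[:2] for x,y in cs])
(x,y),r=cv2.minEnclosingCircle(P.astype(np.float32))
A=np.c_[2*P,np.ones(len(P))];q=np.linalg.lstsq(A,(P**2).sum(1),rcond=None)[0];C=q[:2]
print("pad",C,np.sqrt(q[2]+C@C),(x,y,r),len(P))
for nm,z,a,b in (("front top edge",.08,(58,294),(136,326)),("back top edge",.08,(42,343),(95,377)),("strip near",.003,(133,281),(120,312)),("strip far",.003,(101,274),(92,298))):
    d=atz("wrist",b,z)-atz("wrist",a,z);print(nm,np.linalg.norm(d),np.degrees(np.arctan2(d[1],d[0])))
    mid=(atz("wrist",b,z)+atz("wrist",a,z))[:2]/2-C;print("  mid from pad",np.linalg.norm(mid),np.degrees(np.arctan2(mid[1],mid[0])))
```

```text
pad [0.46164934 0.06843654] 0.040820918854703306 (0.4615899324417114, 0.06847202032804489, 0.04160045459866524) 109
front top edge 0.0787357739542788 -99.37776858943508
  mid from pad 0.08030873462152353 -4.250654672361744
back top edge 0.05931469280328083 -88.04670173680451
  mid from pad 0.13551271833878611 -2.5938734893550413
strip near 0.03911065678901868 -8.493869341002542
  mid from pad 0.06276389537073743 -25.905996267822147
strip far 0.02956031234769419 -10.719891937466095
  mid from pad 0.06509157895873982 7.706167569881161
```

Run:
```python
from h import *
plan([.4615,0.0695,.15],-61.5,10)
```

```text
n 10 t [ 0.18  -0.225  0.214] a [0.    0.    0.593] yaw_y now -31.9 pos [ 0.469 -0.001  0.203] j [-0.19 -0.02  1.79 -0.    1.37  0.37] t= 19.6
```

Request:
arm_command(commands=[{"tx": 0.18, "ty": -0.225, "tz": 0.21, "ax": 0, "ay": 0, "az": 0.593, "grip": -1}, {"tx": 0.18, "ty": -0.225, "tz": 0.21, "ax": 0, "ay": 0, "az": 0.593, "grip": -1}, {"tx": 0.18, "ty": -0.225, "tz": 0.21, "ax": 0, "ay": 0, "az": 0.593, "grip": -1}, {"tx": 0.18, "ty": -0.225, "tz": 0.21, "ax": 0, "ay": 0, "az": 0.593, "grip": -1}, {"tx": 0.18, "ty": -0.225, "tz": 0.21, "ax": 0, "ay": 0, "az": 0.593, "grip": -1}, {"tx": 0.18, "ty": -0.225, "tz": 0.21, "ax": 0, "ay": 0, "az": 0.593, "grip": -1}, {"tx": 0.18, "ty": -0.225, "tz": 0.21, "ax": 0, "ay": 0, "az": 0.593, "grip": -1}, {"tx": 0.18, "ty": -0.225, "tz": 0.21, "ax": 0, "ay": 0, "az": 0.593, "grip": -1}, {"tx": 0.18, "ty": -0.225, "tz": 0.21, "ax": 0, "ay": 0, "az": 0.593, "grip": -1}, {"tx": 0.18, "ty": -0.225, "tz": 0.21, "ax": 0, "ay": 0, "az": 0.593, "grip": -1}])

```text
t: 20.85
tool_pos: [0.4616, 0.07, 0.1508]
tcp_rot: [0.0, 0.969, 0.245, -0.0]
contact_force: [-0.7, -0.8, -0.9]
finger_gap: 0.0407
grip_force: 19.9
```

Run:
```python
from h import *
look(("jar_center","jar_label"),("scene","top"),"7")
plan([.4615,0.0695,.0725],-61.5,6)
```

```text
jar_center  scene [242.0, 208.0] 0.93 top [163.0, 197.0] 0.98 [0.4671 0.0691 0.1405] [0.0052 0.0052]
   on z 0.0565 [[0.5498, -0.032], [0.538, 0.1139]]
jar_label  scene [248.0, 200.0] 0.64 top [165.0, 200.0] 0.71 [0.4826 0.0696 0.1206] [0.001 0.001]
   on z 0.044 [[0.5636, -0.0216], [0.5421, 0.1079]]
n 6 t [-0.003  0.001  0.525] a [ 0.001 -0.001  0.001] yaw_y now -61.5 pos [0.462 0.07  0.151] j [-0.04  0.03  1.86 -0.    1.25  1.04] t= 21.15
```

Placement looks consistent. I'll lower the jar, let go and back straight up.

Request:
arm_command(commands=[{"tx": 0, "ty": 0, "tz": 0.7, "ax": 0, "ay": 0, "az": 0, "grip": -1}, {"tx": 0, "ty": 0, "tz": 0.7, "ax": 0, "ay": 0, "az": 0, "grip": -1}, {"tx": 0, "ty": 0, "tz": 0.6, "ax": 0, "ay": 0, "az": 0, "grip": -1}, {"tx": 0, "ty": 0, "tz": 0.5, "ax": 0, "ay": 0, "az": 0, "grip": -1}, {"tx": 0, "ty": 0, "tz": 0.3, "ax": 0, "ay": 0, "az": 0, "grip": -1}, {"tx": 0, "ty": 0, "tz": 0.2, "ax": 0, "ay": 0, "az": 0, "grip": -1}, {"tx": 0, "ty": 0, "tz": 0.1, "ax": 0, "ay": 0, "az": 0, "grip": -1}, {"tx": 0, "ty": 0, "tz": 0.05, "ax": 0, "ay": 0, "az": 0, "grip": -1}, {"tx": 0, "ty": 0, "tz": 0, "ax": 0, "ay": 0, "az": 0, "grip": -1}, {"tx": 0, "ty": 0, "tz": 0, "ax": 0, "ay": 0, "az": 0, "grip": -1}])

```text
t: 22.4
tool_pos: [0.4618, 0.0703, 0.0725]
tcp_rot: [0.0, 0.969, 0.246, 0.0]
contact_force: [0.3, -0.2, -1.2]
finger_gap: 0.0405
grip_force: 19.9
```

Request:
arm_command(commands=[{"tx": 0, "ty": 0, "tz": 0.05, "ax": 0, "ay": 0, "az": 0, "grip": -1}, {"tx": 0, "ty": 0, "tz": 0.02, "ax": 0, "ay": 0, "az": 0, "grip": -1}, {"tx": 0, "ty": 0, "tz": 0, "ax": 0, "ay": 0, "az": 0, "grip": -0.1}, {"tx": 0, "ty": 0, "tz": 0, "ax": 0, "ay": 0, "az": 0, "grip": 0.1}, {"tx": 0, "ty": 0, "tz": 0, "ax": 0, "ay": 0, "az": 0, "grip": 0.4}, {"tx": 0, "ty": 0, "tz": 0, "ax": 0, "ay": 0, "az": 0, "grip": 0.4}, {"tx": 0, "ty": 0, "tz": 0, "ax": 0, "ay": 0, "az": 0, "grip": 0.4}, {"tx": 0, "ty": 0, "tz": -0.5, "ax": 0, "ay": 0, "az": 0, "grip": 0.4}, {"tx": 0, "ty": 0, "tz": -1, "ax": 0, "ay": 0, "az": 0, "grip": 0.4}, {"tx": 0, "ty": 0, "tz": -1, "ax": 0, "ay": 0, "az": 0, "grip": 0.4}])

```text
t: 23.65
tool_pos: [0.4616, 0.0702, 0.1344]
tcp_rot: [0.0, 0.969, 0.246, 0.0]
contact_force: [0.2, -0.1, 1.0]
finger_gap: 0.066
grip_force: 0.0
```

Request:
arm_command(commands=[{"tx": 0, "ty": 0, "tz": -1, "ax": 0, "ay": 0, "az": 0, "grip": 0.4}, {"tx": 0, "ty": 0, "tz": -1, "ax": 0, "ay": 0, "az": 0, "grip": 0.4}, {"tx": 0, "ty": 0, "tz": -1, "ax": 0, "ay": 0, "az": 0, "grip": 0.4}, {"tx": 0, "ty": 0, "tz": -1, "ax": 0, "ay": 0, "az": 0, "grip": 0.4}, {"tx": 0, "ty": 0, "tz": -1, "ax": 0, "ay": 0, "az": 0, "grip": 0.4}, {"tx": 0, "ty": 0, "tz": 0, "ax": 0, "ay": 0, "az": 0, "grip": 0.4}, {"tx": 0, "ty": 0, "tz": 0, "ax": 0, "ay": 0, "az": 0, "grip": 0.4}, {"tx": 0, "ty": 0, "tz": 0, "ax": 0, "ay": 0, "az": 0, "grip": 0.4}, {"tx": 0, "ty": 0, "tz": 0, "ax": 0, "ay": 0, "az": 0, "grip": 0.4}, {"tx": 0, "ty": 0, "tz": 0, "ax": 0, "ay": 0, "az": 0, "grip": 0.4}])

```text
t: 24.9
tool_pos: [0.4612, 0.0703, 0.2574]
tcp_rot: [-0.0, 0.969, 0.246, -0.001]
contact_force: [-1.1, 0.1, -0.2]
finger_gap: 0.0658
grip_force: 0.0
```

Run:
```python
from h import *
look(("jar_center","jar_label","scanner","scan_window"),("wrist","scene"),"8")
im=cv2.imread("pics/wrist_8.png")[60:320,150:410];cv2.imwrite("pics/crop8.png",cv2.resize(im,None,fx=2.2,fy=2.2,interpolation=cv2.INTER_CUBIC))
plan([.4525,-.329,.25],-1.8,20)
```

```text
jar_center  wrist [180.0, 281.0] 0.97 scene [279.0, 209.0] 0.85 [0.4624 0.0705 0.0609] [0.0019 0.0019]
   on z 0.0565 [[0.4602, 0.0686], [0.4674, 0.0676]]
jar_label  wrist [160.0, 292.0] 0.56 scene [282.0, 203.0] 0.91 [0.485  0.0656 0.0415] [0.0008 0.0008]
   on z 0.044 [[0.4858, 0.0664], [0.4823, 0.0674]]
scanner  wrist [172.0, 278.0] 0.82 scene [309.0, 212.0] 0.74 [ 0.4586  0.0732 -0.0033] [0.0017 0.0017]
   on z 0.0 [[0.458, 0.0722], [0.4568, 0.0778]]
scan_window  wrist [124.0, 315.0] 0.67 scene [272.0, 186.0] 0.57 [0.535  0.0609 0.0429] [0.0049 0.0049]
   on z 0.042 [[0.5384, 0.0644], [0.5328, 0.0562]]
n 20 t [-0.71   0.441  0.016] a [ 0.    -0.    -0.597] yaw_y now -61.5 pos [0.462 0.07  0.258] j [-0.03 -0.07  1.72  0.    1.48  1.04] t= 25.4
```

View pics/crop8.png

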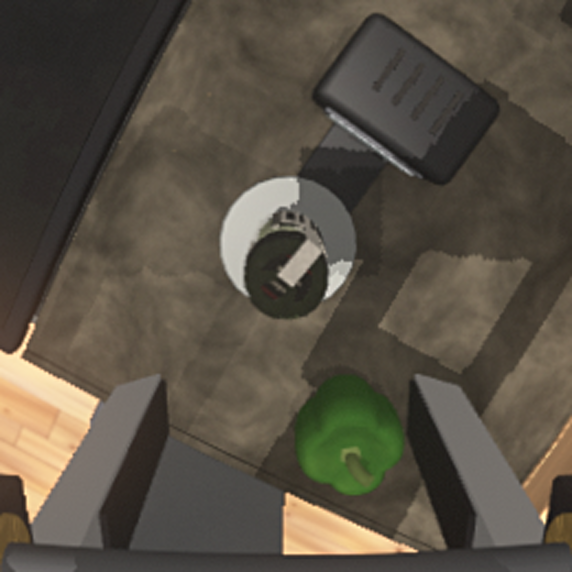

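The jar stands centred on the pad, with its strip (crop 300,262) pointing straight at the block and the pepper untouched. Now I'll go back to the tab to shut the lid.

Request:
arm_command(commands=[{"tx": -0.71, "ty": 0.441, "tz": 0, "ax": 0, "ay": 0, "az": -0.597, "grip": 0.3}, {"tx": -0.71, "ty": 0.441, "tz": 0, "ax": 0, "ay": 0, "az": -0.597, "grip": 0.3}, {"tx": -0.71, "ty": 0.441, "tz": 0, "ax": 0, "ay": 0, "az": -0.597, "grip": 0.3}, {"tx": -0.71, "ty": 0.441, "tz": 0, "ax": 0, "ay": 0, "az": -0.597, "grip": 0.3}, {"tx": -0.71, "ty": 0.441, "tz": 0, "ax": 0, "ay": 0, "az": -0.597, "grip": 0.3}, {"tx": -0.71, "ty": 0.441, "tz": 0, "ax": 0, "ay": 0, "az": -0.597, "grip": 0.3}, {"tx": -0.71, "ty": 0.441, "tz": 0, "ax": 0, "ay": 0, "az": -0.597, "grip": 0.3}, {"tx": -0.71, "ty": 0.441, "tz": 0, "ax": 0, "ay": 0, "az": -0.597, "grip": 0.3}, {"tx": -0.71, "ty": 0.441, "tz": 0, "ax": 0, "ay": 0, "az": -0.597, "grip": 0.3}, {"tx": -0.71, "ty": 0.441, "tz": 0, "ax": 0, "ay": 0, "az": -0.597, "grip": 0.3}])

```text
t: 26.65
tool_pos: [0.4038, -0.1289, 0.2581]
tcp_rot: [0.0, 0.873, 0.488, 0.0]
contact_force: [-0.4, 0.1, 0.4]
finger_gap: 0.0613
grip_force: 0.0
```

Request:
arm_command(commands=[{"tx": -0.71, "ty": 0.441, "tz": 0, "ax": 0, "ay": 0, "az": -0.597, "grip": 0.3}, {"tx": -0.71, "ty": 0.441, "tz": 0, "ax": 0, "ay": 0, "az": -0.597, "grip": 0.3}, {"tx": -0.71, "ty": 0.441, "tz": 0, "ax": 0, "ay": 0, "az": -0.597, "grip": 0.3}, {"tx": -0.71, "ty": 0.441, "tz": 0, "ax": 0, "ay": 0, "az": -0.597, "grip": 0.3}, {"tx": -0.71, "ty": 0.441, "tz": 0, "ax": 0, "ay": 0, "az": -0.597, "grip": 0.3}, {"tx": -0.71, "ty": 0.441, "tz": 0, "ax": 0, "ay": 0, "az": -0.597, "grip": 0.3}, {"tx": -0.71, "ty": 0.441, "tz": 0, "ax": 0, "ay": 0, "az": -0.597, "grip": 0.3}, {"tx": -0.71, "ty": 0.441, "tz": 0, "ax": 0, "ay": 0, "az": -0.597, "grip": 0.3}, {"tx": -0.71, "ty": 0.441, "tz": 0, "ax": 0, "ay": 0, "az": -0.597, "grip": 0.3}, {"tx": -0.71, "ty": 0.441, "tz": 0, "ax": 0, "ay": 0, "az": -0.597, "grip": 0.3}])

```text
t: 27.9
tool_pos: [0.4529, -0.3297, 0.2579]
tcp_rot: [-0.0, 0.717, 0.697, 0.0]
contact_force: [-0.3, -0.4, 0.1]
finger_gap: 0.0615
grip_force: 0.0
```

Run:
```python
from h import *
look(("lid_tab",),("wrist","scene"),"9")
plan([.4515,-.334,.1265],-1.8,6)
```

```text
lid_tab  scene [164.0, 315.0] 0.65
   on z 0.089 [[0.5224, -0.4432]]
n 6 t [-0.036 -0.005  0.874] a [-0.001 -0.002 -0.001] yaw_y now -1.8 pos [ 0.452 -0.329  0.258] j [-0.78  0.14  1.51  0.    1.49 -0.75] t= 28.1
```

Request:
arm_command(commands=[{"tx": -0.04, "ty": 0, "tz": 0.87, "ax": 0, "ay": 0, "az": 0, "grip": 0.3}, {"tx": -0.04, "ty": 0, "tz": 0.87, "ax": 0, "ay": 0, "az": 0, "grip": 0.3}, {"tx": -0.04, "ty": 0, "tz": 0.87, "ax": 0, "ay": 0, "az": 0, "grip": 0.3}, {"tx": -0.04, "ty": 0, "tz": 0.87, "ax": 0, "ay": 0, "az": 0, "grip": 0.3}, {"tx": -0.04, "ty": 0, "tz": 0.87, "ax": 0, "ay": 0, "az": 0, "grip": 0.3}, {"tx": 0, "ty": 0, "tz": 0.87, "ax": 0, "ay": 0, "az": 0, "grip": 0.3}, {"tx": 0, "ty": 0, "tz": 0, "ax": 0, "ay": 0, "az": 0, "grip": 0}, {"tx": 0, "ty": 0, "tz": 0, "ax": 0, "ay": 0, "az": 0, "grip": -1}, {"tx": 0, "ty": 0, "tz": 0, "ax": 0, "ay": 0, "az": 0, "grip": -1}, {"tx": 0, "ty": 0, "tz": 0, "ax": 0, "ay": 0, "az": 0, "grip": -1}], force=15)

```text
t: 29.35
tool_pos: [0.453, -0.3344, 0.1285]
tcp_rot: [0.001, 0.718, 0.696, 0.0]
contact_force: [-0.9, -1.0, 0.2]
finger_gap: 0.0246
grip_force: 0.0
```

Run:
```python
from h import *
o=get_obs();print(o["tool_pos"],o["finger_gap"],o["grip_force"],o["contact_force"])
```

```text
[ 0.45303321 -0.33439327  0.12848656] 0.02463157292586226 0.0 [-0.86373348 -1.00082165  0.20142075]
```

Request:
arm_command(commands=[{"tx": 0, "ty": 0, "tz": 0, "ax": 0, "ay": 0, "az": 0, "grip": -1}, {"tx": 0, "ty": 0, "tz": 0, "ax": 0, "ay": 0, "az": 0, "grip": -1}, {"tx": 0, "ty": 0, "tz": 0, "ax": 0, "ay": 0, "az": 0, "grip": -1}, {"tx": 0, "ty": 0, "tz": 0, "ax": 0, "ay": 0, "az": 0, "grip": -1}, {"tx": 0.38, "ty": 0, "tz": -0.3, "ax": 0, "ay": 0, "az": 0, "grip": -1}, {"tx": 0.41, "ty": 0, "tz": -0.26, "ax": 0, "ay": 0, "az": 0, "grip": -1}, {"tx": 0.43, "ty": 0, "tz": -0.22, "ax": 0, "ay": 0, "az": 0, "grip": -1}, {"tx": 0.45, "ty": 0, "tz": -0.18, "ax": 0, "ay": 0, "az": 0, "grip": -1}, {"tx": 0.47, "ty": 0, "tz": -0.14, "ax": 0, "ay": 0, "az": 0, "grip": -1}, {"tx": 0.48, "ty": 0, "tz": -0.09, "ax": 0, "ay": 0, "az": 0, "grip": -1}])

```text
t: 30.6
tool_pos: [0.4522, -0.2674, 0.1559]
tcp_rot: [-0.002, 0.718, 0.696, -0.002]
contact_force: [-4.4, -2.1, -5.2]
finger_gap: 0.0135
grip_force: 15.0
```

Request:
arm_command(commands=[{"tx": 0.48, "ty": 0, "tz": -0.05, "ax": 0, "ay": 0, "az": 0, "grip": -1}, {"tx": 0.49, "ty": 0, "tz": 0, "ax": 0, "ay": 0, "az": 0, "grip": -1}, {"tx": 0.48, "ty": 0, "tz": 0.04, "ax": 0, "ay": 0, "az": 0, "grip": -1}, {"tx": 0.48, "ty": 0, "tz": 0.09, "ax": 0, "ay": 0, "az": 0, "grip": -1}, {"tx": 0.47, "ty": 0, "tz": 0.13, "ax": 0, "ay": 0, "az": 0, "grip": -1}, {"tx": 0.45, "ty": 0, "tz": 0.18, "ax": 0, "ay": 0, "az": 0, "grip": -1}, {"tx": 0.43, "ty": 0, "tz": 0.22, "ax": 0, "ay": 0, "az": 0, "grip": -1}, {"tx": 0.41, "ty": 0, "tz": 0.26, "ax": 0, "ay": 0, "az": 0, "grip": -1}, {"tx": 0.38, "ty": 0, "tz": 0.3, "ax": 0, "ay": 0, "az": 0, "grip": -1}, {"tx": 0.35, "ty": 0, "tz": 0.33, "ax": 0, "ay": 0, "az": 0, "grip": -1}])

```text
t: 31.85
tool_pos: [0.4546, -0.1566, 0.1189]
tcp_rot: [-0.003, 0.718, 0.696, -0.002]
contact_force: [-8.4, -1.5, 1.9]
finger_gap: 0.0141
grip_force: 15.0
```

Request:
arm_command(commands=[{"tx": 0.3, "ty": 0, "tz": 0.36, "ax": 0, "ay": 0, "az": 0, "grip": -1}, {"tx": 0.25, "ty": 0, "tz": 0.39, "ax": 0, "ay": 0, "az": 0, "grip": -1}, {"tx": 0.2, "ty": 0, "tz": 0.4, "ax": 0, "ay": 0, "az": 0, "grip": -1}, {"tx": 0.15, "ty": 0, "tz": 0.4, "ax": 0, "ay": 0, "az": 0, "grip": -1}, {"tx": 0.05, "ty": 0, "tz": 0.2, "ax": 0, "ay": 0, "az": 0, "grip": -1}, {"tx": 0.03, "ty": 0, "tz": 0.1, "ax": 0, "ay": 0, "az": 0, "grip": -1}, {"tx": 0, "ty": 0, "tz": 0, "ax": 0, "ay": 0, "az": 0, "grip": -1}, {"tx": 0, "ty": 0, "tz": 0, "ax": 0, "ay": 0, "az": 0, "grip": -1}, {"tx": 0, "ty": 0, "tz": 0, "ax": 0, "ay": 0, "az": 0, "grip": -1}, {"tx": 0, "ty": 0, "tz": 0, "ax": 0, "ay": 0, "az": 0, "grip": -1}])

```text
t: 33.1
tool_pos: [0.4551, -0.1296, 0.0721]
tcp_rot: [-0.005, 0.718, 0.696, -0.0]
contact_force: [-6.3, 4.9, 2.2]
finger_gap: 0.0141
grip_force: 15.0
```

Request:
arm_command(commands=[{"tx": -0.05, "ty": 0, "tz": 0.1, "ax": 0, "ay": 0, "az": 0, "grip": -1}, {"tx": 0, "ty": 0, "tz": 0.1, "ax": 0, "ay": 0, "az": 0, "grip": -1}, {"tx": 0, "ty": 0, "tz": 0, "ax": 0, "ay": 0, "az": 0, "grip": -1}, {"tx": 0, "ty": 0, "tz": 0, "ax": 0, "ay": 0, "az": 0, "grip": -1}, {"tx": 0, "ty": 0, "tz": 0, "ax": 0, "ay": 0, "az": 0, "grip": -1}, {"tx": 0, "ty": 0, "tz": 0, "ax": 0, "ay": 0, "az": 0, "grip": -1}, {"tx": 0, "ty": 0, "tz": 0, "ax": 0, "ay": 0, "az": 0, "grip": -1}, {"tx": 0, "ty": 0, "tz": 0, "ax": 0, "ay": 0, "az": 0, "grip": -1}, {"tx": 0, "ty": 0, "tz": 0, "ax": 0, "ay": 0, "az": 0, "grip": -1}, {"tx": 0, "ty": 0, "tz": 0, "ax": 0, "ay": 0, "az": 0, "grip": -1}])

```text
t: 34.35
tool_pos: [0.4551, -0.1297, 0.0683]
tcp_rot: [-0.006, 0.718, 0.696, 0.0]
contact_force: [-8.6, 9.5, 11.5]
finger_gap: 0.0138
grip_force: 15.0
```

Request:
arm_command(commands=[{"tx": 0.1, "ty": 0, "tz": 0.08, "ax": 0, "ay": 0, "az": 0, "grip": -1}, {"tx": 0, "ty": 0, "tz": 0, "ax": 0, "ay": 0, "az": 0, "grip": -1}, {"tx": 0, "ty": 0, "tz": 0, "ax": 0, "ay": 0, "az": 0, "grip": -1}, {"tx": 0, "ty": 0, "tz": 0, "ax": 0, "ay": 0, "az": 0, "grip": -1}, {"tx": 0, "ty": 0, "tz": 0, "ax": 0, "ay": 0, "az": 0, "grip": -1}, {"tx": 0, "ty": 0, "tz": 0, "ax": 0, "ay": 0, "az": 0, "grip": -1}, {"tx": 0, "ty": 0, "tz": 0, "ax": 0, "ay": 0, "az": 0, "grip": -1}, {"tx": 0, "ty": 0, "tz": 0, "ax": 0, "ay": 0, "az": 0, "grip": -1}, {"tx": 0, "ty": 0, "tz": 0, "ax": 0, "ay": 0, "az": 0, "grip": -1}, {"tx": 0, "ty": 0, "tz": 0, "ax": 0, "ay": 0, "az": 0, "grip": -1}])

```text
t: 35.6
tool_pos: [0.4552, -0.1298, 0.068]
tcp_rot: [-0.005, 0.718, 0.696, -0.001]
contact_force: [-13.4, 6.1, 19.8]
finger_gap: 0.0141
grip_force: 15.0
```

The lid is against its stop: the force rises but the tool no longer moves. I'll release and retreat upwards.

Request:
arm_command(commands=[{"tx": 0, "ty": 0, "tz": -0.05, "ax": 0, "ay": 0, "az": 0, "grip": -0.5}, {"tx": 0, "ty": 0, "tz": 0, "ax": 0, "ay": 0, "az": 0, "grip": 0}, {"tx": 0, "ty": 0, "tz": 0, "ax": 0, "ay": 0, "az": 0, "grip": 0.1}, {"tx": 0, "ty": 0, "tz": 0, "ax": 0, "ay": 0, "az": 0, "grip": 0.1}, {"tx": 0, "ty": 0, "tz": -0.5, "ax": 0, "ay": 0, "az": 0, "grip": 0.1}, {"tx": 0, "ty": 0, "tz": -1, "ax": 0, "ay": 0, "az": 0, "grip": 0.1}, {"tx": 0, "ty": 0, "tz": -1, "ax": 0, "ay": 0, "az": 0, "grip": 0.1}, {"tx": 0, "ty": 0, "tz": -1, "ax": 0, "ay": 0, "az": 0, "grip": 0.1}, {"tx": 0, "ty": 0, "tz": -1, "ax": 0, "ay": 0, "az": 0, "grip": 0.1}, {"tx": 0, "ty": 0, "tz": -1, "ax": 0, "ay": 0, "az": 0, "grip": 0.1}])

```text
t: 36.85
tool_pos: [0.4589, -0.1324, 0.207]
tcp_rot: [0.001, 0.718, 0.696, 0.0]
contact_force: [1.4, -0.6, 0.1]
finger_gap: 0.0514
grip_force: 0.0
```

Request:
arm_command(commands=[{"tx": 0, "ty": 0, "tz": -1, "ax": 0, "ay": 0, "az": 0, "grip": 0.1}, {"tx": 0, "ty": 0, "tz": -1, "ax": 0, "ay": 0, "az": 0, "grip": 0.1}, {"tx": 0, "ty": 0, "tz": 0, "ax": 0, "ay": 0, "az": 0, "grip": 0.1}, {"tx": 0, "ty": 0, "tz": 0, "ax": 0, "ay": 0, "az": 0, "grip": 0.1}, {"tx": 0, "ty": 0, "tz": 0, "ax": 0, "ay": 0, "az": 0, "grip": 0.1}, {"tx": 0, "ty": 0, "tz": 0, "ax": 0, "ay": 0, "az": 0, "grip": 0.1}, {"tx": 0, "ty": 0, "tz": 0, "ax": 0, "ay": 0, "az": 0, "grip": 0.1}, {"tx": 0, "ty": 0, "tz": 0, "ax": 0, "ay": 0, "az": 0, "grip": 0.1}, {"tx": 0, "ty": 0, "tz": 0, "ax": 0, "ay": 0, "az": 0, "grip": 0.1}, {"tx": 0, "ty": 0, "tz": 0, "ax": 0, "ay": 0, "az": 0, "grip": 0.1}])

```text
t: 38.1
tool_pos: [0.4588, -0.1323, 0.2552]
tcp_rot: [0.0, 0.718, 0.696, 0.0]
contact_force: [-0.3, 0.8, 0.2]
finger_gap: 0.0515
grip_force: 0.0
```

Run:
```python
from h import *
look(("lid_tab","jar_center","jar_label","shaker","green_pepper"),("wrist","scene"),"10")
im=np.hstack([cv2.imread("pics/wrist_10.png")[:,100:460],cv2.imread("pics/scene_10.png")[120:400,100:440].repeat(1,0) if 0 else cv2.resize(cv2.imread("pics/scene_10.png")[150:350,150:350],(420,420))])
cv2.imwrite("pics/fin.png",im)
print(get_obs()["contact_force"],get_obs()["tool_pos"])
```

```text
lid_tab  scene [220.0, 274.0] 0.80
   on z 0.089 [[0.453, -0.1332]]
jar_center  wrist [9.0, 279.0] 0.78 scene [279.0, 208.0] 0.83 [0.4649 0.0702 0.0588] [0.0015 0.0015]
   on z 0.0565 [[0.4637, 0.0701], [0.4684, 0.0683]]
jar_label  wrist [12.0, 297.0] 0.64 scene [283.0, 206.0] 0.70 [0.4815 0.0668 0.0441] [0.004 0.004]
   on z 0.044 [[0.4849, 0.0692], [0.4775, 0.0655]]
shaker 
   on z 0.004 []
green_pepper  wrist [87.0, 217.0] 0.90 scene [296.0, 277.0] 0.62 [ 0.3771 -0.0167 -0.0007] [0.0013 0.0013]
   on z 0 [[0.3783, -0.016], [0.3757, -0.0169]]
[ 0.62127626 -0.39767888  1.30727044] [ 0.45878284 -0.13232906  0.25521127]
```

View pics/fin.png

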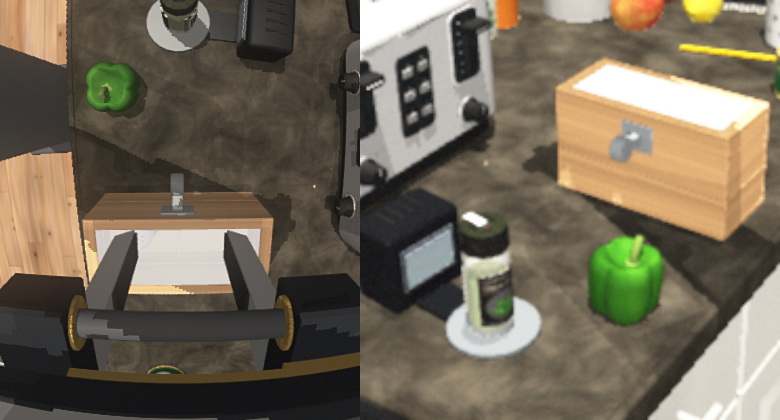

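The final view shows the lid flush shut and the tab at (620,145). The jar stands on the pad at (490,290) with its label towards the window, and the pepper is where it was. I'm handing the job in.

```bash
python3 -c "
from plant import sign_off
print(sign_off())"
```

```text
the job is handed in; nothing more can be done
None
```

I handed the job in: the jar stands released on the scanner pad with its label facing the window, the lid is shut, and the pepper hasn't moved; the shaker and tin weren't touched but I didn't re-measure them, and no verdict came back.

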